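# Find the high spot of an uneven grinder disc with a plunger gauge

### The job

The grinder's drive disc is out of round and sits on the runout stand. Slide the dial gauge in by its red post until its sprung plunger is lightly pressed against the disc's rim, then turn the disc round by its black crank, never running the plunger to the end of its travel, until the very highest spot of the whole rim stands under the plunger; there are lower humps too. Let go and leave gauge and disc standing like that, and leave the tamper, milk jug and cup beside the stand as they are.

Things in the scene. Friction and masses are not known exactly. Their poses are not given: they have to be found in the camera images.
- stand: Grey runout stand, fixed to the worktop; base plate 130 (x) x 310 (y) x 12 mm. Origin on the worktop under the plate, which spans y = -150 to +160 mm. In its frame the disc's vertical axis is at x = 0, y = -75 mm, and the gauge slides along the line x = 0, towards -y to reach the disc.
- rotor_top (a point): Centre of the disc's aluminium flange, on the axis, 70 mm up; flange 140 mm across, brass nut up to 78 mm. Hidden under it, 44 to 62 mm up, is the dark steel rim: radius 55 mm with three smooth humps 115 to 125 degrees apart, each 50 to 80 wide, the highest to 62 mm, the others to 59.5 and 58. Where the highest is differs every time; at the start it is never near the plunger.
- rotor (a joint): Turning angle of the disc, rad, grows counter-clockwise from above; turns endlessly either way. Stiff bearing: about 0.15 N m of friction (3 to 6 N at the crank), so it stays where it is left, also under the plunger's push.
- crank_grip (a point): Grip point of the crank: black round upright sleeve, 18 mm diameter, 77 to 115 mm above the worktop, 45 mm off the disc's axis. It spins freely on its pin, so a hand holding it need not turn while going round. The point is on its axis, 98 mm up. At joint rotor = 0 it lies on the stand's +x side of the disc's axis.
- gauge_grip (a point): Grip point of the gauge's red round upright post, 20 mm diameter, 55 to 111 mm above the worktop; the point is on its axis, 92 mm up. The dial housing (54 mm diameter, top with needle 66 mm up) is centred 36 to 44 mm in front of it, towards the disc.
- gauge (a joint): Slide position of the gauge, m: 0 fully back, grows towards the disc (stand's -y), ends at 0.060. Sliding it takes about 12 N of friction; it stays where it is left. The free plunger meets the lowest part of the rim at 0.031 to 0.039 (its dial head is clamped a little differently each time), and up to 5 mm earlier if a low hump stands there.
- plunger (a joint): How far the gauge's plunger is pushed in, m: 0 free, 0.014 end of travel. Spring 500 N/m (7 N at the end). The red needle on the white dial turns clockwise 0.35 rad a millimetre. If pushed in 2 to 6 mm on the low rim, there is travel left for the highest spot, which pushes it about 7 mm further.
- tamper: Coffee tamper, 58 mm diameter, 86 mm high, standing loose behind the stand; leave alone.
- milk_jug: Steel milk jug, 87 x 110 x 104 mm, standing loose behind the stand; leave alone.
- espresso_cup: Small white cup, 82 x 60 x 58 mm, loose left of the stand; leave alone.
- plunger_ball: Steel ball of 8 mm diameter at the plunger's end; origin at its centre, 53 mm above the worktop, on the line x = 0 of the stand. While it touches the rim, its distance from the disc's axis less 4 mm is the rim's radius there (55 mm low, 62 mm at the highest spot), wherever the gauge stands.

How it is judged:
On the way, in this order (a step that is already met when the one before it is completed fails the run):
1. the plunger is pressed at least 1.5 mm in against the rim (value of joint plunger above 0.0015 m and contact force between plunger_ball and anything else above 0.3 N), for 0.2 s.
2. the disc is turned so that its highest spot is under the pressed plunger (ball centre at least 65.2 mm from the disc's axis) (y of plunger_ball in the frame of stand above -0.0098 m and contact force between plunger_ball and anything else above 0.3 N), for 0.2 s.
At the end, for the whole second after the job is handed in: The disc stands still with its highest spot under the plunger: the ball touches the rim, the plunger is pressed in at least 1.5 mm, and the rim's radius under it is at least 61.2 mm (the highest spot has 62 mm); tamper, jug and cup upright where they were, moved by less than 25 mm (all of step 2 and value of joint plunger above 0.0015 m and velocity of joint rotor between -0.05 and 0.05 rad/s and angle between each of tamper, milk_jug, espresso_cup's own z axis and vertical below 0.2 rad).
It fails at once if the plunger is forced to the end of its travel (more than 9 N on the rim) (contact force between plunger_ball and anything else above 9 N).
It fails at once if the tamper, jug or cup is moved more than 25 mm (distance of any of tamper, milk_jug, espresso_cup from where it was at the start of the episode above 0.025 m).
It also fails if it takes over 72 s, if anything falls off the work surface, if the arm or the gripper's body presses on something with over 40 N, if the wrist force passes 120 N, or if a joint passes its speed limit or range.

### The arm

A 7-joint arm with a two-finger parallel gripper is mounted at the origin on a cart in front of the work surface, level with it; the furniture and walls round the work are solid. World frame = base frame: x ahead of the robot, y to its left, z up, the work surface at z = 0. Lengths are in m, angles in rad, forces in N, time in s.
With the tool pointing down it reaches from about 0.4 to 0.875 m from the base axis. Payload 19.3 kg.
Tool frame: the origin (TCP) lies at the very end of the fingers, on their centre line; the grasp point (between the pads) lies 19 mm behind it; z points along the fingers, y is the line along which they close (so a half turn about z gives the same grasp; the last joint's range is limited). The gripper opens to 85 mm and grips with 20 to 120 N. Pads are 22 mm wide; open, the fingers measure 114 mm over their backs; the gripper's body (76 mm by 85 mm) begins 54 mm behind the grasp point. The pads swing forward as they close: fully open they stand 13 mm farther back than shut.
Start: joints at [1.106, 0.521, -0.036, 1.599, 0.021, 1.021, -0.113], TCP at [0.24, -0.577, 0.231] pointing down, gripper open.
Joint ranges: [-2.91, 2.91], [-0.3, 2.13], [-1.5, 1.42], [0.17, 2.43], [-1.26, 4.41], [0.16, 1.93], [-2.52, 2.52]. Speed limits (rad/s): [1.89, 1.89, 2.39, 2.39, 3.01, 3.01, 3.01].

### API

Orientations are given as [roll, pitch, yaw] about the fixed x, y, z axes, in that order (R = Rz(yaw) Ry(pitch) Rx(roll)).
In Python, from workcell import bot gives the robot as it stands.
- The arm moves only by the shell command python3 -m crank 'ROWS' [FORCE]. ROWS is a JSON object of lists of equal length, an entry for each row: "travel": the shift along the world's x, y, z in cm, a list of three; "turn": the turn, a rotation vector about the world's x, y, z in degrees, a list of three; "gripper": the closure, from 0 (fully open) to 1 (shut). A call has exactly 5 rows; each row is the pose to reach, as a shift and turn from the pose commanded when the call began; what a row does not reach only later rows make up. A row lasts 1/10 s, in which the tool goes at most 50 mm and 8.59 degrees, less where a joint would pass 70% of its speed; a pose out of reach is approached as far as the arm can. A call with a gripper value outside its range is refused whole. The fingers move at their own pace and stop on an object; FORCE is the grip in N (left out, the last holds). Time passes only in rows, so rows that repeat a pose let the fingers close, or fill a call up. It gives the time, the measured TCP pose, the force, the opening and the grip force at its end, in the units of the state.
- bot.observe(): the state, without advancing time (a new reading comes with each control period).
- bot.grab_frame(name): name is "side" or "top"; returns a dict with "pixels" (400x640x3 uint8, red, green, blue), "fx", "fy", "cx", "cy" (pixels), "extrinsics" (4x4, takes a point from world to camera coordinates). Camera axes: x right, y down, z forward; pixel columns grow to the right and rows downward; lengths in m; the calibration is good to about 2 mm. A picture is of the moment at which its call begins. There is no depth.
- bot.job_done(): hands the job in; it is judged then, once.
The state is a dict: "clock": time; "qpos": joint angles; "qd": joint speeds; "joint_efforts": joint torques, N m; "position": TCP position; "tool_rot": TCP orientation; "force": force on the tool from outside, world axes, zero at the start; "moment": the same for the moment, N m; "grip_width": finger opening in m; "finger_force": force on a finger pad.
Only numpy, scipy, OpenCV 4.12 (cv2) and the standard library are available. Lean on these libraries where they do the work, as an engineer would, in place of code of your own. Each camera call takes 0.05 s, during which the arm holds its last target. There are 200 camera calls.

## Working session

There is one attempt and no reset: what is moved stays moved. The work goes in short steps, Python scripts to look and compute and a shell command to move; the robot and the scene stay as the last step left them, time stands still between calls to the robot, and variables do not carry over. Pictures are saved under pics/ and viewed, at most 10 in all, crops included, and the job is handed in when it is done.

```bash
ls; mkdir -p pics; python3 - <<'E'
from workcell import bot
import cv2,numpy as np
for n in("side","top"):
    f=bot.grab_frame(n);cv2.imwrite(f"pics/{n}0.png",f["pixels"][:,:,::-1])
    print(n,f["fx"],f["fy"],f["cx"],f["cy"],np.round(f["extrinsics"],3).tolist())
print(bot.observe())
E
```

```text
pics
side 410.35730392196314 410.35730392196314 322.1675485585142 202.87129045425115 [[-0.999, 0.047, -0.001, 0.558], [0.032, 0.662, -0.749, -0.189], [-0.035, -0.748, -0.663, 1.18], [0.0, 0.0, 0.0, 1.0]]
top 410.1783287538404 410.1783287538404 323.7743013637224 202.59878328983 [[0.029, -1.0, 0.013, 0.311], [-0.983, -0.031, -0.18, 0.602], [0.18, -0.007, -0.984, 0.851], [0.0, 0.0, 0.0, 1.0]]
{'clock': 0.1, 'qpos': array([ 1.10581487,  0.52194463, -0.03631815,  1.59995932,  0.0212203 ,
        1.02110099, -0.1128077 ]), 'qd': array([ 0.00078929,  0.00084734,  0.00016323, -0.00056521,  0.00136741,
       -0.00107039, -0.00171541]), 'joint_efforts': array([ 4.95678862e-03, -9.28502584e+01,  1.98470235e+00, -3.70536160e+01,
        1.81553350e-02,  5.35967920e-03,  1.42529434e-04]), 'position': array([ 0.24021867, -0.57665911,  0.23078651]), 'tool_rot': array([-3.14057016e+00,  9.41061099e-05,  3.94765544e-01]), 'force': array([-0.81034916, -0.07886856, -0.03842349]), 'moment': array([ 0.01148182,  0.00108208, -0.01396297]), 'finger_force': 0.0, 'grip_width': 0.08509460667128008}
```

View pics/side0.png

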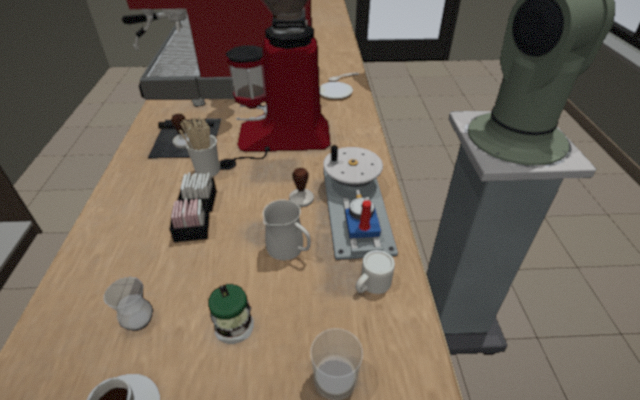

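View pics/top0.png

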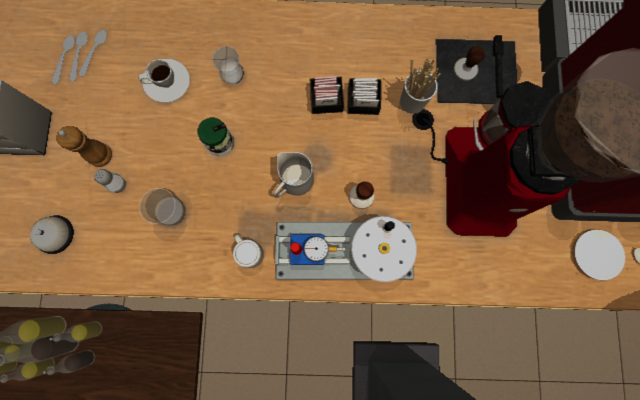

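The side view shows the disc at about (352,165), the crank at (334,153) and the red post at (366,212). The top view shows the post at (296,248), the dial at (316,248), the nut at (384,248) and the crank at (389,226). I'll crop in to measure.

```bash
cat > h.py <<'E'
import cv2,numpy as np
from workcell import bot
def proj(f,p):
    q=f["extrinsics"]@np.append(p,1);return np.array([f["fx"]*q[0]/q[2]+f["cx"],f["fy"]*q[1]/q[2]+f["cy"]])
def at_z(f,uv,z):
    E=f["extrinsics"];R,t=E[:3,:3],E[:3,3];c=-R.T@t
    d=R.T@np.array([(uv[0]-f["cx"])/f["fx"],(uv[1]-f["cy"])/f["fy"],1]);return c+d*(z-c[2])/d[2]
def P(f):
    return np.diag([1,1,1])@np.array([[f["fx"],0,f["cx"]],[0,f["fy"],f["cy"]],[0,0,1]])@f["extrinsics"][:3]
def tri(fs,a,ft,b):
    X=cv2.triangulatePoints(P(fs),P(ft),np.float64(a),np.float64(b)).ravel();return X[:3]/X[3]
E
python3 - <<'E'
import cv2,numpy as np
a=cv2.imread("pics/side0.png")[140:260,310:410];b=cv2.imread("pics/top0.png")[210:285,270:420]
a=cv2.resize(a,None,fx=5,fy=5,interpolation=cv2.INTER_CUBIC)
b=cv2.resize(b,None,fx=5,fy=5,interpolation=cv2.INTER_CUBIC)
cv2.imwrite("pics/a.png",a);cv2.imwrite("pics/b.png",b)
E
```

```text
(no output)
```

View pics/a.png

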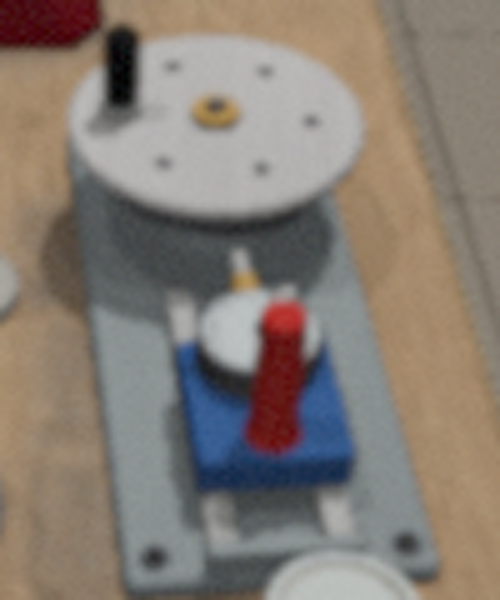

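View pics/b.png

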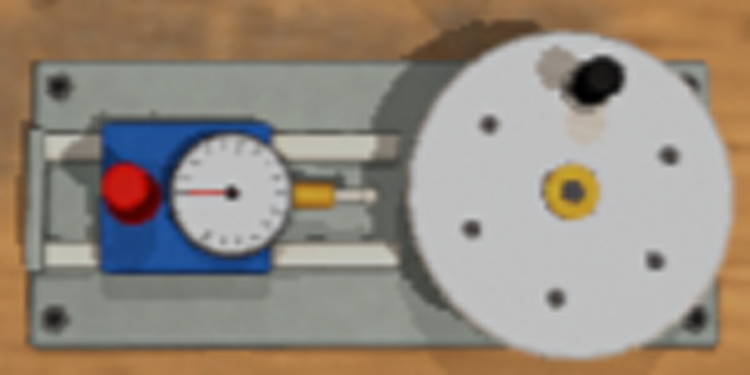

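The crops put the post top at side (366.4,203.6) and top (294.8,247.0). The crank top is at side (334,146.8) and top (390.2,224.6), and the nut at side (352.6,161.6) and top (384,247.8). The needle points towards the post, and the plunger tip is still well short of the rim.

```bash
python3 - <<'E'
from h import *
s=bot.grab_frame("side");t=bot.grab_frame("top")
for n,a,b,z in(("post",(366.4,203.6),(294.8,247.0),.111),("crank",(334,146.8),(390.2,224.6),.115),("nut",(352.6,161.6),(384,247.8),.078)):
    print(n,tri(s,a,t,b).round(4),at_z(t,b,z).round(4),at_z(s,a,z).round(4))
for c in((34,62),(30,347),(718,347),(707,62)): print(at_z(t,(c[0]/5+269.6,c[1]/5+209.6),.012).round(4))
E
```

```text
post [0.4894 0.3853 0.1072] [0.4886 0.3852 0.111 ] [0.4908 0.3894 0.111 ]
crank [0.5401 0.1927 0.1129] [0.5394 0.1931 0.115 ] [0.5407 0.1957 0.115 ]
nut [0.4957 0.1991 0.0742] [0.4948 0.1999 0.078 ] [0.497  0.2041 0.078 ]
[0.5512 0.4354 0.012 ]
[0.4235 0.4309 0.012 ]
[0.4323 0.124  0.012 ]
[0.5606 0.1277 0.012 ]
```

```bash
python3 -m crank '{"travel":[[2.4,3.6,0.5],[4.8,7.2,1],[7.2,10.8,1.5],[9.6,14.4,2],[12,18,2]],"turn":[[0,0,7],[0,0,14],[0,0,21],[0,0,28],[0,0,35]],"gripper":[0,0,0,0,0]}' 40
python3 -m crank '{"travel":[[1.2,4,0],[2.4,8,0],[3.6,12,0],[4.8,16,0],[6,20,0]],"turn":[[0,0,7],[0,0,14],[0,0,21],[0,0,28],[0,0,34]],"gripper":[0,0,0,0,0]}'
python3 -m crank '{"travel":[[0,4,0],[0.5,8,0],[0.5,12,0],[1,16,0],[1,20,0]],"turn":[[0,0,0],[0,0,0],[0,0,0],[0,0,0],[0,0,0]],"gripper":[0,0,0,0,0]}'
python3 - <<'E'
from h import *
t=bot.grab_frame("top")
for uv,z in(((366,186),.086),((361,199),0),((293,173),.1),((247,253),.05)): print(at_z(t,uv,z).round(3))
E
```

```text
clock: 0.7
position: [0.3612, -0.3955, 0.2519]
tool_rot: [3.141, 0.0, 1.011]
force: [1.3, -0.7, 0.2]
grip_width: 0.0858
finger_force: 0.0
clock: 1.2
position: [0.4205, -0.1954, 0.2514]
tool_rot: [3.141, 0.0, 1.604]
force: [1.5, -0.0, -0.0]
grip_width: 0.0852
finger_force: 0.0
clock: 1.7
position: [0.4305, 0.0046, 0.2514]
tool_rot: [3.141, 0.0, 1.599]
force: [1.6, 1.0, -0.1]
grip_width: 0.0853
finger_force: 0.0
[0.625 0.24  0.086]
[0.613 0.242 0.   ]
[0.645 0.396 0.1  ]
[0.477 0.491 0.05 ]
```

```bash
python3 -m crank '{"travel":[[0,4,0],[0,8,0],[0,12,0],[0,16,0],[0,20,0]],"turn":[[0,0,0],[0,0,0],[0,0,0],[0,0,0],[0,0,0]],"gripper":[0,0,0,0,0]}'
python3 -m crank '{"travel":[[1.2,4,0],[2.4,8,0],[3.6,12,0],[4.8,15.5,0],[5.9,18.2,0]],"turn":[[0,0,0],[0,0,0],[0,0,0],[0,0,0],[0,0,0]],"gripper":[0,0,0,0,0]}'
python3 -m crank '{"travel":[[0,0,-3],[0,0,-6],[0,0,-9],[0,0,-10],[0,0,-10]],"turn":[[0,0,0],[0,0,0],[0,0,0],[0,0,0],[0,0,0]],"gripper":[0,0,0,0,0]}'
python3 - <<'E'
from h import *
s=bot.grab_frame("side");t=bot.grab_frame("top")
a=cv2.resize(s["pixels"][120:240,300:420,::-1],None,fx=3.3,fy=5);b=cv2.resize(t["pixels"][200:300,270:370,::-1],None,fx=4,fy=6)
cv2.imwrite("pics/c.png",np.hstack([a,b]))
E
```

```text
clock: 2.25
position: [0.4302, 0.2045, 0.2513]
tool_rot: [3.141, 0.0, 1.599]
force: [0.4, -1.0, -0.3]
grip_width: 0.0856
finger_force: 0.0
clock: 2.75
position: [0.4893, 0.3872, 0.2509]
tool_rot: [-3.141, -0.0, 1.6]
force: [0.3, -0.7, 0.2]
grip_width: 0.085
finger_force: 0.0
clock: 3.25
position: [0.489, 0.3847, 0.1504]
tool_rot: [-3.14, 0.001, 1.599]
force: [-0.3, 0.6, 0.8]
grip_width: 0.0856
finger_force: 0.0
```

View pics/c.png

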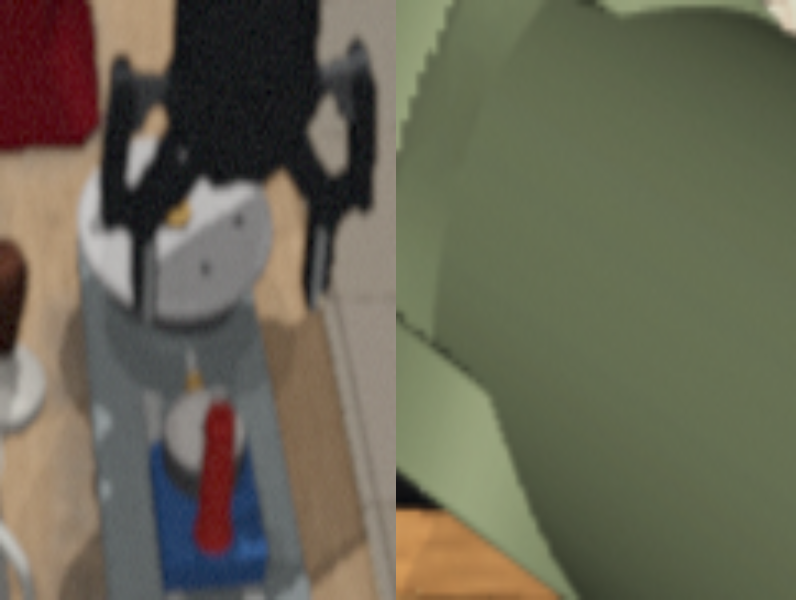

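The side view shows the fingers straddling the red post. The top view is blocked by the arm. Next I descend and grip.

```bash
python3 -m crank '{"travel":[[0,0,-3],[0,0,-5],[0,0,-7],[0,0,-7.4],[0,0,-7.4]],"turn":[[0,0,0],[0,0,0],[0,0,0],[0,0,0],[0,0,0]],"gripper":[0,0,0,0,0.3]}' 40
python3 -m crank '{"travel":[[0,0,0],[0,0,0],[0,0,0],[0,0,0],[0,0,0]],"turn":[[0,0,0],[0,0,0],[0,0,0],[0,0,0],[0,0,0]],"gripper":[0.6,1,1,1,1]}' 60
```

```text
clock: 3.85
position: [0.4897, 0.3854, 0.0782]
tool_rot: [3.141, -0.0, 1.599]
force: [0.2, 0.2, -0.2]
grip_width: 0.0731
finger_force: 0.0
clock: 4.35
position: [0.4899, 0.3852, 0.0781]
tool_rot: [3.14, -0.001, 1.599]
force: [0.0, -1.2, 7.5]
grip_width: 0.0184
finger_force: 58.4
```

```bash
python3 -m crank '{"travel":[[0,-0.5,0],[0,-1.2,0],[0.1,-1.9,0],[0.1,-2.6,0],[0.1,-3,0]],"turn":[[0,0,0],[0,0,0],[0,0,0],[0,0,0],[0,0,0]],"gripper":[1,1,1,1,1]}'
python3 -m crank '{"travel":[[0,-0.1,0],[0,-0.2,0],[0,-0.3,0],[0,-0.4,0],[0,-0.4,0]],"turn":[[0,0,0],[0,0,0],[0,0,0],[0,0,0],[0,0,0]],"gripper":[1,1,1,1,1]}'
python3 - <<'E'
from h import *
t=bot.grab_frame("top")
b=at_z(t,(344,248.6),.053);print(b, "disc axis top", at_z(t,(384,247.8),.078))
s=bot.grab_frame("side")
cv2.imwrite("pics/d.png",cv2.resize(s["pixels"][150:230,320:400,::-1],None,fx=7,fy=7,interpolation=cv2.INTER_CUBIC))
E
```

```text
clock: 4.85
position: [0.4907, 0.3576, 0.0783]
tool_rot: [3.14, -0.005, 1.6]
force: [3.2, 15.3, -6.0]
grip_width: 0.018
finger_force: 59.0
clock: 5.35
position: [0.4908, 0.3542, 0.0782]
tool_rot: [3.139, -0.005, 1.6]
force: [3.6, 14.8, -4.4]
grip_width: 0.0183
finger_force: 59.1
[0.49245051 0.28242777 0.053     ] disc axis top [0.49484057 0.19985089 0.078     ]
```

View pics/d.png

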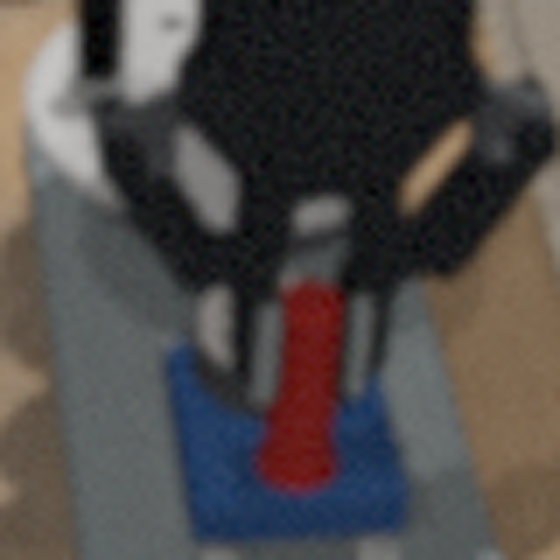

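The gripper hides the dial. The ball position from the first image suggests the plunger is already in contact, so I release, rise and read the needle.

```bash
python3 -m crank '{"travel":[[0,0,0],[0,0,0],[0,0,0],[0,0,0],[0,0,1]],"turn":[[0,0,0],[0,0,0],[0,0,0],[0,0,0],[0,0,0]],"gripper":[0.3,0.3,0.3,0.3,0.3]}'
python3 -m crank '{"travel":[[0,0,3],[0,0,6],[0,-2,9],[0,-4,11],[0,-6,11]],"turn":[[0,0,0],[0,0,0],[0,0,0],[0,0,0],[0,0,0]],"gripper":[0.3,0.3,0.3,0.3,0.3]}'
python3 - <<'E'
from h import *
for n,sl in (("side",np.s_[170:240,330:400,::-1]),("top",np.s_[210:290,270:350,::-1])):
    f=bot.grab_frame(n)["pixels"];cv2.imwrite(f"pics/e_{n}.png",cv2.resize(f[sl],(400,400),interpolation=cv2.INTER_CUBIC))
cv2.imwrite("pics/e.png",np.hstack([cv2.imread("pics/e_side.png"),cv2.imread("pics/e_top.png")]))
E
```

```text
clock: 5.95
position: [0.4898, 0.3505, 0.0867]
tool_rot: [-3.14, 0.001, 1.599]
force: [0.3, -1.4, -0.7]
grip_width: 0.0597
finger_force: 0.0
clock: 6.45
position: [0.4912, 0.2912, 0.2007]
tool_rot: [3.138, -0.002, 1.599]
force: [0.8, 0.6, -0.2]
grip_width: 0.0596
finger_force: 0.0
```

View pics/e.png

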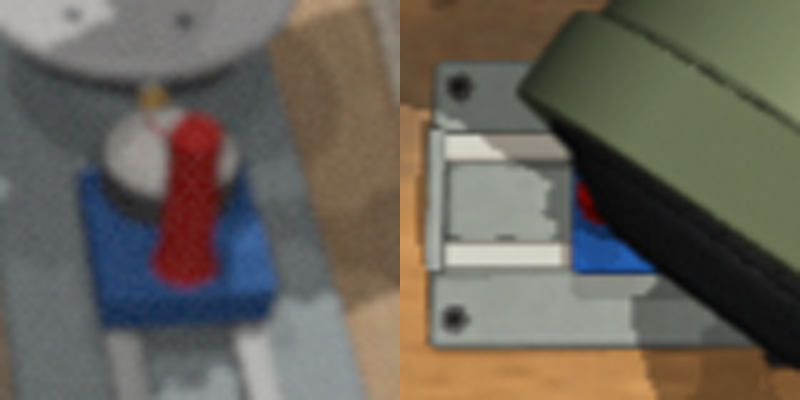

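The side view shows the needle tip up-left at about (148,110), with the dial centre near (172,155). That is roughly 160° or 8 mm pressed in, apparently on low rim, so I pull the gauge back about 5 mm.

```bash
python3 -m crank '{"travel":[[0,3,0],[0,6.3,-1],[0,6.3,-5],[0,6.3,-9],[0,6.3,-12.2]],"turn":[[0,0,0],[0,0,0],[0,0,0],[0,0,0],[0,0,0]],"gripper":[0.3,0.3,0.3,0.3,0.3]}'
python3 -m crank '{"travel":[[0,0,0],[0,0,0],[0,0,0],[0,0,0],[0,0,0]],"turn":[[0,0,0],[0,0,0],[0,0,0],[0,0,0],[0,0,0]],"gripper":[0.3,1,1,1,1]}' 60
python3 -m crank '{"travel":[[0,0.2,0],[0,0.4,0],[0,0.6,0],[0,0.7,0],[0,0.7,0]],"turn":[[0,0,0],[0,0,0],[0,0,0],[0,0,0],[0,0,0]],"gripper":[1,1,1,1,1]}'
```

```text
clock: 7.05
position: [0.4896, 0.3545, 0.0735]
tool_rot: [-3.141, 0.0, 1.6]
force: [0.3, 0.6, -0.1]
grip_width: 0.0594
finger_force: 0.0
clock: 7.55
position: [0.4909, 0.3548, 0.0774]
tool_rot: [3.14, -0.001, 1.599]
force: [-4.1, -1.7, 12.1]
grip_width: 0.0185
finger_force: 58.2
clock: 8.05
position: [0.4907, 0.3604, 0.0773]
tool_rot: [3.14, 0.001, 1.598]
force: [-6.5, -9.2, 18.4]
grip_width: 0.0185
finger_force: 59.1
```

```bash
python3 -m crank '{"travel":[[0,0,0],[0,0,0],[0,0,0],[0,0,1],[0,0,5]],"turn":[[0,0,0],[0,0,0],[0,0,0],[0,0,0],[0,0,0]],"gripper":[0.3,0.3,0.3,0.3,0.3]}'
python3 -m crank '{"travel":[[0,-1,4],[1.5,-5,6],[3,-9,7],[4.5,-13,7],[5,-16.8,7]],"turn":[[0,0,0],[0,0,0],[0,0,0],[0,0,0],[0,0,0]],"gripper":[0.3,0.3,0.3,0.5,0.5]}'
python3 - <<'E'
from h import *
for n,sl in (("side",np.s_[170:240,330:400,::-1]),("top",np.s_[190:290,290:390,::-1])):
    f=bot.grab_frame(n)["pixels"];cv2.imwrite(f"pics/f_{n}.png",cv2.resize(f[sl],(400,400),interpolation=cv2.INTER_CUBIC))
cv2.imwrite("pics/f.png",np.hstack([cv2.imread("pics/f_side.png"),cv2.imread("pics/f_top.png")]))
E
```

```text
clock: 8.55
position: [0.489, 0.3599, 0.1235]
tool_rot: [-3.137, 0.003, 1.599]
force: [0.7, 0.5, 0.7]
grip_width: 0.0597
finger_force: 0.0
clock: 9.05
position: [0.5416, 0.1911, 0.1964]
tool_rot: [3.14, -0.0, 1.598]
force: [0.7, -0.1, -0.0]
grip_width: 0.0428
finger_force: 0.0
```

View pics/f.png

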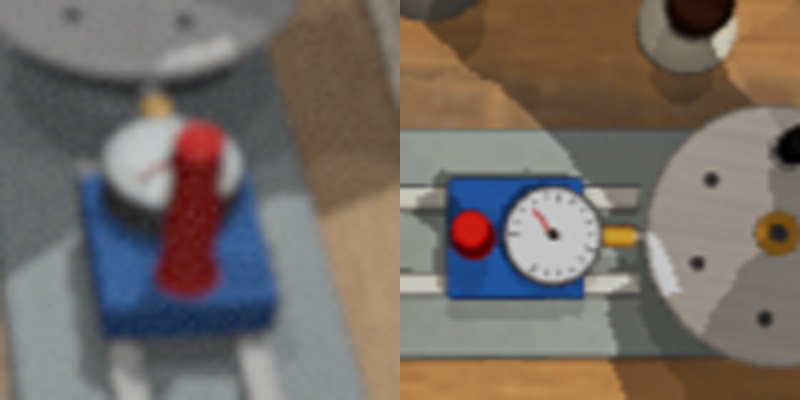

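The top view shows the dial clearly: centre at full-image (327.6,247.9), needle about 56° or 2.8 mm in. Now I grip the crank.

```bash
cat >> h.py <<'E'
def needle(c=(327.6,247.9)):
    f=bot.grab_frame("top")["pixels"].astype(float)
    v,u=np.mgrid[:400,:640];du,dv=u-c[0],v-c[1];r=np.hypot(du,dv)
    w=np.clip(f[...,0]-(f[...,1]+f[...,2])/2-20,0,None)*((r<9.5)&(r>2))
    a=np.degrees(np.arctan2(-(w*dv).sum(),-(w*du).sum()))
    o=bot.observe();x,y=o["position"][:2]
    print("needle deg %.1f mm %.2f w %.0f"%(a%360,np.radians(a%360)/.35,w.sum()),"crank deg %.1f r %.1f"%(np.degrees(np.arctan2(y-.2005,x-.4955)),1e3*np.hypot(y-.2005,x-.4955)),o["position"].round(4),o["force"].round(1),"t",o["clock"])
E
python3 -c "from h import *;needle()"
python3 -m crank '{"travel":[[0,0.2,-3],[0,0.3,-6],[0,0.3,-9],[0,0.3,-11],[0,0.3,-11.2]],"turn":[[0,0,0],[0,0,0],[0,0,0],[0,0,0],[0,0,0]],"gripper":[0.5,0.5,0.5,0.5,0.5]}'
python3 -m crank '{"travel":[[0,0,0],[0,0,0],[0,0,0],[0,0,0],[0,0,0]],"turn":[[0,0,0],[0,0,0],[0,0,0],[0,0,0],[0,0,0]],"gripper":[1,1,1,1,1]}' 40
python3 -c "from h import *;needle()"
```

```text
needle deg 51.7 mm 2.58 w 342 crank deg -12.4 r 46.7 [0.5411 0.1905 0.196 ] [0.9 0.4 0.3] t 9.2
clock: 9.7
position: [0.539, 0.197, 0.0817]
tool_rot: [-3.139, 0.0, 1.601]
force: [0.2, -0.2, 1.2]
grip_width: 0.0425
finger_force: 0.0
clock: 10.2
position: [0.5401, 0.1969, 0.0847]
tool_rot: [3.141, -0.001, 1.599]
force: [-6.0, 2.1, 3.2]
grip_width: 0.0168
finger_force: 38.9
needle deg 51.7 mm 2.58 w 351 crank deg -4.6 r 44.7 [0.5401 0.1969 0.0847] [-6.3  2.1  2.6] t 10.25
```

```bash
python3 - <<'E'
import numpy as np
for s in range(-8,-368,-30):
    d=[[round(4.5*(np.cos(np.radians(s-6*k))-np.cos(np.radians(s))),1),round(4.5*(np.sin(np.radians(s-6*k))-np.sin(np.radians(s))),1)] for k in range(1,6)];print(s,d)
E
```

```text
-8 [[np.float64(-0.1), np.float64(-0.5)], [np.float64(-0.2), np.float64(-0.9)], [np.float64(-0.4), np.float64(-1.3)], [np.float64(-0.6), np.float64(-1.8)], [np.float64(-0.9), np.float64(-2.1)]]
-38 [[np.float64(-0.3), np.float64(-0.4)], [np.float64(-0.7), np.float64(-0.7)], [np.float64(-1.0), np.float64(-1.0)], [np.float64(-1.4), np.float64(-1.2)], [np.float64(-1.9), np.float64(-1.4)]]
-68 [[np.float64(-0.4), np.float64(-0.2)], [np.float64(-0.9), np.float64(-0.3)], [np.float64(-1.4), np.float64(-0.3)], [np.float64(-1.8), np.float64(-0.3)], [np.float64(-2.3), np.float64(-0.3)]]
-98 [[np.float64(-0.5), np.float64(0.1)], [np.float64(-0.9), np.float64(0.2)], [np.float64(-1.3), np.float64(0.4)], [np.float64(-1.8), np.float64(0.6)], [np.float64(-2.1), np.float64(0.9)]]
-128 [[np.float64(-0.4), np.float64(0.3)], [np.float64(-0.7), np.float64(0.7)], [np.float64(-1.0), np.float64(1.0)], [np.float64(-1.2), np.float64(1.4)], [np.float64(-1.4), np.float64(1.9)]]
-158 [[np.float64(-0.2), np.float64(0.4)], [np.float64(-0.3), np.float64(0.9)], [np.float64(-0.3), np.float64(1.4)], [np.float64(-0.3),
[... 486 characters left out ...]
, np.float64(0.3)], [np.float64(1.4), np.float64(0.3)], [np.float64(1.8), np.float64(0.3)], [np.float64(2.3), np.float64(0.3)]]
-278 [[np.float64(0.5), np.float64(-0.1)], [np.float64(0.9), np.float64(-0.2)], [np.float64(1.3), np.float64(-0.4)], [np.float64(1.8), np.float64(-0.6)], [np.float64(2.1), np.float64(-0.9)]]
-308 [[np.float64(0.4), np.float64(-0.3)], [np.float64(0.7), np.float64(-0.7)], [np.float64(1.0), np.float64(-1.0)], [np.float64(1.2), np.float64(-1.4)], [np.float64(1.4), np.float64(-1.9)]]
-338 [[np.float64(0.2), np.float64(-0.4)], [np.float64(0.3), np.float64(-0.9)], [np.float64(0.3), np.float64(-1.4)], [np.float64(0.3), np.float64(-1.8)], [np.float64(0.3), np.float64(-2.3)]]
```

```bash
python3 -m crank '{"travel":[[-0.1,-0.5,0],[-0.2,-0.9,0],[-0.4,-1.3,0],[-0.6,-1.8,0],[-0.9,-2.1,0]],"turn":[[0,0,0],[0,0,0],[0,0,0],[0,0,0],[0,0,0]],"gripper":[1,1,1,1,1]}'
python3 -c "from h import *;needle()"
python3 -m crank '{"travel":[[-0.3,-0.4,0],[-0.7,-0.7,0],[-1,-1,0],[-1.4,-1.2,0],[-1.9,-1.4,0]],"turn":[[0,0,0],[0,0,0],[0,0,0],[0,0,0],[0,0,0]],"gripper":[1,1,1,1,1]}'
python3 -c "from h import *;needle()"
python3 -m crank '{"travel":[[-0.4,-0.2,0],[-0.9,-0.3,0],[-1.4,-0.3,0],[-1.8,-0.3,0],[-2.3,-0.3,0]],"turn":[[0,0,0],[0,0,0],[0,0,0],[0,0,0],[0,0,0]],"gripper":[1,1,1,1,1]}'
python3 -c "from h import *;needle()"
```

```text
clock: 10.75
position: [0.5316, 0.1766, 0.0848]
tool_rot: [3.14, -0.002, 1.6]
force: [0.5, 6.0, -3.9]
grip_width: 0.0165
finger_force: 39.2
needle deg 60.1 mm 3.00 w 366 crank deg -34.6 r 43.4 [0.5312 0.1758 0.0847] [-3.7  4.2  2.6] t 10.8
clock: 11.3
position: [0.5133, 0.1621, 0.0848]
tool_rot: [3.139, -0.002, 1.599]
force: [2.8, 3.7, 0.9]
grip_width: 0.017
finger_force: 39.8
needle deg 358.9 mm 17.90 w 408 crank deg -66.4 r 42.4 [0.5125 0.1616 0.0847] [0.1 4.5 8.3] t 11.35
clock: 11.85
position: [0.4908, 0.1585, 0.0847]
tool_rot: [3.138, -0.001, 1.599]
force: [4.4, 2.8, 5.1]
grip_width: 0.0167
finger_force: 40.4
needle deg 358.9 mm 17.90 w 414 crank deg -97.7 r 42.2 [0.4899 0.1587 0.0847] [1.  2.1 8.7] t 11.9
```

The needle is at 0, so the low rim is now clear of the plunger and the first contact was on a low hump. That still lets me find the peak, so I continue round.

```bash
python3 -m crank '{"travel":[[-0.5,0.1,0],[-0.9,0.2,0],[-1.3,0.4,0],[-1.8,0.6,0],[-2.1,0.9,0]],"turn":[[0,0,0],[0,0,0],[0,0,0],[0,0,0],[0,0,0]],"gripper":[1,1,1,1,1]}'
python3 -c "from h import *;needle()"
python3 -m crank '{"travel":[[-0.4,0.3,0],[-0.7,0.7,0],[-1,1,0],[-1.2,1.4,0],[-1.4,1.9,0]],"turn":[[0,0,0],[0,0,0],[0,0,0],[0,0,0],[0,0,0]],"gripper":[1,1,1,1,1]}'
python3 -c "from h import *;needle()"
python3 - <<'E'
from h import *
f=bot.grab_frame("top")["pixels"];cv2.imwrite("pics/g.png",cv2.resize(f[180:300,270:430,::-1],None,fx=5,fy=5,interpolation=cv2.INTER_CUBIC))
E
```

```text
clock: 12.4
position: [0.4694, 0.1668, 0.0846]
tool_rot: [3.139, 0.001, 1.598]
force: [0.8, -6.4, 13.3]
grip_width: 0.0166
finger_force: 41.2
needle deg 71.6 mm 3.57 w 546 crank deg -128.8 r 42.7 [0.4688 0.1672 0.0846] [-1.3 -2.8 13.4] t 12.45
clock: 12.95
position: [0.4546, 0.185, 0.0845]
tool_rot: [3.141, 0.002, 1.598]
force: [-7.1, -8.0, 21.5]
grip_width: 0.0169
finger_force: 42.1
needle deg 39.9 mm 1.99 w 1056 crank deg -161.0 r 43.8 [0.4541 0.1862 0.0845] [-8.4 -5.7 16.9] t 13.0
```

View pics/g.png

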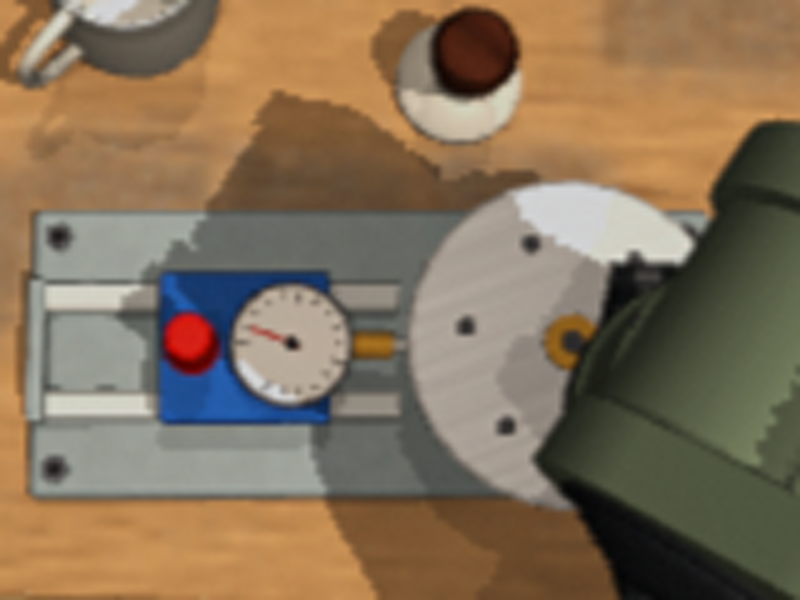

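The dial centre in this crop is (292,343) with the needle tip at (246,327), so 19° or about 1 mm. The shadow tint on the face biased my reader, so I fix that by subtracting the face median.

```bash
python3 - <<'E'
s=open("h.py").read()
s=s.replace('''    w=np.clip(f[...,0]-(f[...,1]+f[...,2])/2-20,0,None)*((r<9.5)&(r>2))''','''    m=(r<9.5)&(r>2);d=f[...,0]/(f[...,1]/2+f[...,2]/2+5);w=np.clip(d-np.median(d[m])-.12,0,None)*m''').replace("w %.0f","w %.2f")
s=s.replace("(327.6,247.9)","(328.0,248.2)")
open("h.py","w").write(s)
E
python3 -c "from h import *;needle()"
python3 -m crank '{"travel":[[-0.2,0.4,0],[-0.3,0.9,0],[-0.3,1.4,0],[-0.3,1.8,0],[-0.3,2.3,0]],"turn":[[0,0,0],[0,0,0],[0,0,0],[0,0,0],[0,0,0]],"gripper":[1,1,1,1,1]}'
python3 -c "from h import *;needle()"
python3 -m crank '{"travel":[[0.1,0.5,0],[0.2,0.9,0],[0.4,1.3,0],[0.6,1.8,0],[0.9,2.1,0]],"turn":[[0,0,0],[0,0,0],[0,0,0],[0,0,0],[0,0,0]],"gripper":[1,1,1,1,1]}'
python3 -c "from h import *;needle()"
```

```text
needle deg 20.8 mm 1.04 w 4.05 crank deg -160.7 r 43.8 [0.4542 0.1861 0.0845] [-10.3  -2.1  20. ] t 13.1
clock: 13.6
position: [0.451, 0.209, 0.0845]
tool_rot: [3.142, 0.001, 1.599]
force: [-9.1, -2.4, 19.4]
grip_width: 0.0168
finger_force: 41.9
needle deg 2.3 mm 0.11 w 4.54 crank deg 167.7 r 45.4 [0.4511 0.2101 0.0846] [-9.1 -1.5 14.2] t 13.65
clock: 14.15
position: [0.4603, 0.231, 0.0846]
tool_rot: [3.141, -0.0, 1.6]
force: [-10.1, 3.2, 16.1]
grip_width: 0.0163
finger_force: 41.5
needle deg 2.3 mm 0.11 w 4.56 crank deg 138.1 r 46.8 [0.4607 0.2318 0.0846] [-7.3  3.3 11.3] t 14.2
```

```bash
python3 -m crank '{"travel":[[0.3,0.4,0],[0.7,0.7,0],[0.9,0.8,0],[1,1,0],[1,1,0]],"turn":[[0,0,0],[0,0,0],[0,0,0],[0,0,0],[0,0,0]],"gripper":[1,1,1,1,1]}'
python3 -c "from h import *;needle()"
python3 -m crank '{"travel":[[0.4,0.2,0],[0.9,0.4,0],[1.1,0.4,0],[1.3,0.5,0],[1.3,0.5,0]],"turn":[[0,0,0],[0,0,0],[0,0,0],[0,0,0],[0,0,0]],"gripper":[1,1,1,1,1]}'
python3 -c "from h import *;needle()"
```

```text
clock: 14.7
position: [0.4707, 0.2409, 0.0846]
tool_rot: [3.14, -0.001, 1.599]
force: [-3.5, 2.3, 11.4]
grip_width: 0.0165
finger_force: 41.1
needle deg 70.2 mm 3.50 w 3.75 crank deg 121.5 r 47.5 [0.4707 0.241  0.0846] [-3.6  1.9 11.1] t 14.75
clock: 15.25
position: [0.4837, 0.2467, 0.0847]
tool_rot: [3.14, -0.002, 1.6]
force: [-2.4, 6.2, 8.0]
grip_width: 0.0169
finger_force: 40.6
needle deg 115.6 mm 5.77 w 4.21 crank deg 104.3 r 47.6 [0.4837 0.2467 0.0847] [-3.   6.2  8.1] t 15.3
```

```bash
python3 -m crank '{"travel":[[0.2,0.05,0],[0.4,0.1,0],[0.4,0.1,0],[0.4,0.1,0],[0.4,0.1,0]],"turn":[[0,0,0],[0,0,0],[0,0,0],[0,0,0],[0,0,0]],"gripper":[1,1,1,1,1]}' | head -1
python3 -c "from h import *;needle()"
python3 -m crank '{"travel":[[0.2,0,0],[0.4,0,0],[0.4,0,0],[0.4,0,0],[0.4,0,0]],"turn":[[0,0,0],[0,0,0],[0,0,0],[0,0,0],[0,0,0]],"gripper":[1,1,1,1,1]}' | head -1
python3 -c "from h import *;needle()"
python3 -m crank '{"travel":[[0.2,0,0],[0.4,0,0],[0.4,0,0],[0.4,0,0],[0.4,0,0]],"turn":[[0,0,0],[0,0,0],[0,0,0],[0,0,0],[0,0,0]],"gripper":[1,1,1,1,1]}' | head -1
python3 -c "from h import *;needle()"
```

```text
clock: 15.8
needle deg 120.7 mm 6.02 w 4.98 crank deg 99.2 r 47.7 [0.4879 0.2476 0.0847] [-1.7  6.3  7.2] t 15.85
clock: 16.35
needle deg 113.9 mm 5.68 w 1.46 crank deg 94.4 r 47.7 [0.4918 0.248  0.0847] [-1.8  8.7  4.4] t 16.4
clock: 16.9
needle deg 104.2 mm 5.20 w 3.34 crank deg 89.5 r 47.6 [0.496  0.2481 0.0847] [-0.1  9.1  4.3] t 16.95
```

The peak reads about 6.0 mm near crank 100°, and the plunger is free at 138°. A hump at least 6 mm above the rim can only be the highest one. I go back to it.

```bash
python3 -m crank '{"travel":[[-0.2,0,0],[-0.5,0,0],[-0.8,0,0],[-0.9,0,0],[-0.9,0,0]],"turn":[[0,0,0],[0,0,0],[0,0,0],[0,0,0],[0,0,0]],"gripper":[1,1,1,1,1]}' | head -1
python3 -c "from h import *;needle()"
python3 -m crank '{"travel":[[-0.2,0,0],[-0.2,0,0],[-0.2,0,0],[-0.2,0,0],[-0.2,0,0]],"turn":[[0,0,0],[0,0,0],[0,0,0],[0,0,0],[0,0,0]],"gripper":[1,1,1,1,1]}' | head -1
python3 -c "from h import *;needle()"
python3 - <<'E'
from h import *
f=bot.grab_frame("top")["pixels"];cv2.imwrite("pics/i.png",cv2.resize(f[225:275,300:400,::-1],None,fx=8,fy=8,interpolation=cv2.INTER_CUBIC))
E
```

```text
clock: 17.45
needle deg 118.6 mm 5.92 w 3.57 crank deg 99.8 r 47.7 [0.4874 0.2476 0.0847] [1.9 6.6 3.7] t 17.5
clock: 18.0
needle deg 116.3 mm 5.80 w 2.85 crank deg 102.4 r 47.8 [0.4853 0.2472 0.0847] [0.8 3.4 8.7] t 18.05
```

View pics/i.png

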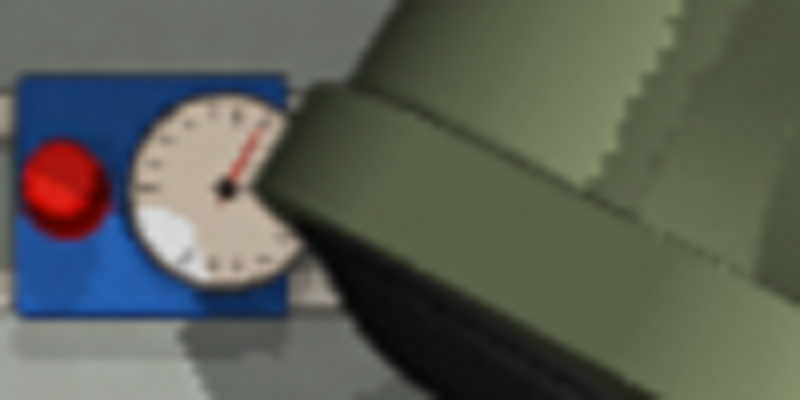

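The needle runs from (227,187) to (265,125), about 121° or 6.05 mm. The wrist is close to covering it, so the readings below 97° are suspect. I release here and check with the arm clear.

```bash
python3 -m crank '{"travel":[[0,0,0],[0,0,0],[0,0,0],[0,0,3],[0,0,7]],"turn":[[0,0,0],[0,0,0],[0,0,0],[0,0,0],[0,0,0]],"gripper":[0.5,0.5,0.5,0.5,0.5]}'
python3 -m crank '{"travel":[[0,-2,2],[0,-5,2],[0,-5,2],[0,-5,2],[0,-5,2]],"turn":[[0,0,0],[0,0,0],[0,0,0],[0,0,0],[0,0,0]],"gripper":[0.5,0.5,0.5,0.5,0.5]}' | head -2
python3 - <<'E'
from h import *
needle()
f=bot.grab_frame("top")["pixels"].astype(int)
v,u=np.mgrid[:400,:640];m=np.hypot(u-328,v-248.2)<9.5
print("occl",(m&(f[...,1]>f[...,0]+3)).sum(),m.sum())
# crank centroid: black pixels near expected
d=(f.max(2)<45)&(np.abs(u-365)<25)&(np.abs(v-245)<25);print(d.sum(),u[d].mean(),v[d].mean())
E
```

```text
clock: 18.6
position: [0.4833, 0.2455, 0.1528]
tool_rot: [-3.138, 0.001, 1.599]
force: [0.1, -1.1, 0.2]
grip_width: 0.0425
finger_force: 0.0
clock: 19.1
position: [0.4842, 0.1967, 0.1732]
needle deg 121.9 mm 6.08 w 6.48 crank deg -161.9 r 12.0 [0.4841 0.1968 0.1731] [ 0.  -0.1  0.1] t 19.15
occl 0 285
253 380.0474308300395 242.07905138339922
```

```bash
cat >> h.py <<'E'
def needle2(c=(328.0,248.2)):
    f=bot.grab_frame("top")["pixels"].astype(np.float32)
    d=f[...,0]-f[...,1:].mean(2)
    p=cv2.warpPolar(d,(40,1440),c,10,cv2.WARP_POLAR_LINEAR)
    g=cv2.warpPolar(f[...,1]-f[...,0],(40,1440),c,10,cv2.WARP_POLAR_LINEAR)
    q=p[:,12:34].mean(1);q=cv2.GaussianBlur(np.r_[q,q,q][None],(0,0),8)[0,1440:2880]
    i=q.argmax();a=(i/4+180)%360
    o=bot.observe();x,y=o["position"][:2]
    print("N2 deg %.1f mm %.2f contrast %.1f occl@tip %.1f"%(a,np.radians(a)/.35,q.max()-np.median(q),g[i,30:38].mean()),"crank deg %.1f"%np.degrees(np.arctan2(y-.2005,x-.4955)),o["position"].round(4),"t",o["clock"])
E
python3 -c "from h import *;needle2()"
python3 -m crank '{"travel":[[0,3,0],[0,5,-2],[0,5,-5],[0,5,-9],[0,5,-9]],"turn":[[0,0,0],[0,0,0],[0,0,0],[0,0,0],[0,0,0]],"gripper":[0.5,0.5,0.5,0.5,0.5]}'
python3 -m crank '{"travel":[[0,0,0],[0,0,0],[0,0,0],[0,0,0],[0,0,0]],"turn":[[0,0,0],[0,0,0],[0,0,0],[0,0,0],[0,0,0]],"gripper":[1,1,1,1,1]}'
python3 -c "from h import *;needle2()"
python3 -m crank '{"travel":[[0.2,0.05,0],[0.4,0.1,0],[0.5,0.1,0],[0.5,0.1,0],[0.5,0.1,0]],"turn":[[0,0,0],[0,0,0],[0,0,0],[0,0,0],[0,0,0]],"gripper":[1,1,1,1,1]}' | head -1
python3 -c "from h import *;needle2()"
```

```text
N2 deg 117.2 mm 5.85 contrast 61.2 occl@tip -32.8 crank deg -161.9 [0.4841 0.1968 0.1731] t 19.25
clock: 19.75
position: [0.482, 0.2455, 0.0795]
tool_rot: [-3.136, 0.003, 1.601]
force: [-0.8, -0.1, 0.5]
grip_width: 0.0427
finger_force: 0.0
clock: 20.25
position: [0.4852, 0.2467, 0.0849]
tool_rot: [3.139, -0.001, 1.599]
force: [-1.0, 2.5, 9.8]
grip_width: 0.0169
finger_force: 40.6
N2 deg 117.0 mm 5.83 contrast 39.3 occl@tip -33.9 crank deg 102.6 [0.4852 0.2467 0.0849] t 20.3
clock: 20.8
N2 deg 113.5 mm 5.66 contrast 22.1 occl@tip -21.5 crank deg 96.7 [0.4899 0.2475 0.0849] t 20.85
```

```bash
python3 -m crank '{"travel":[[0,0,0],[0,0,0],[0,0,0],[0,0,3],[0,0,7]],"turn":[[0,0,0],[0,0,0],[0,0,0],[0,0,0],[0,0,0]],"gripper":[0.5,0.5,0.5,0.5,0.5]}' | head -2
python3 -m crank '{"travel":[[0,-2,2],[0,-5,2],[0,-5,2],[0,-5,2],[0,-5,2]],"turn":[[0,0,0],[0,0,0],[0,0,0],[0,0,0],[0,0,0]],"gripper":[0.5,0.5,0.5,0.5,0.5]}' | head -2
python3 -c "from h import *;needle();needle2()"
```

```text
clock: 21.35
position: [0.4884, 0.2466, 0.1529]
clock: 21.85
position: [0.4893, 0.1977, 0.1732]
needle deg 121.5 mm 6.06 w 6.14 crank deg -157.2 r 6.8 [0.4892 0.1978 0.1731] [0.6 0.1 1.1] t 21.9
N2 deg 116.5 mm 5.81 contrast 65.8 occl@tip -35.6 crank deg -157.7 [0.4892 0.1979 0.1731] t 21.95
```

The clear readings at 102.4° and 96.7° are almost equal (6.08 and 6.06 mm). The disc is therefore within about 3° of the peak, where the drop is negligible. The gripper is clear, so I hand in.

```bash
python3 -c "
from workcell import bot
print(bot.job_done())"
```

```text
the job is handed in; nothing more can be done
None
```

I handed in the job with the disc standing within about 3° of its highest spot and the gauge plunger pressed in about 6 mm; the arm let go and stayed clear of tamper, jug and cup, and no verdict came back.

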